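# Tare a notched weighing bowl on a goldsmith's balance and weigh a cast bar

### The arm

A 6-joint arm with a two-finger parallel gripper is mounted at the origin on the work surface. World frame = base frame: x ahead of the robot, y to its left, z up, the work surface at z = 0. Lengths are in m, angles in rad, forces in N, time in s.
With the tool pointing down it reaches from about 0.2 to 0.875 m from the base axis. Payload 3.4 kg.
Tool frame: the origin (TCP) lies on the centre line of the jaws, within the pads' length; the fingertips stand 14 mm ahead of it and the grasp point (between the pads) lies 5 mm behind it; z points along the fingers, x is the direction in which the jaws open and shut, and the axes are right-handed (so a half turn about z gives the same grasp; the last joint's range is limited). The gripper opens to 94 mm and grips with 3 to 60 N. Pads are 16 mm wide; open, the fingers measure 119 mm over their backs; the gripper's body (75 mm by 177 mm) begins 78 mm behind the grasp point.
Start: joints at [-1.453, 0.276, 1.505, -0, 1.361, -0.121], TCP at [0.136, -0.559, 0.184] pointing down, gripper open.
Joint ranges: [-2.89, 2.89], [-0.75, 2.08], [0.22, 2.7], [-1.18, 4.32], [0.11, 2.71], [-2.7, 2.7]. Speed limits (rad/s): [2.57, 2.57, 3.14, 3.14, 3.14, 3.14].

### API

Orientations are given as a unit quaternion [x, y, z, w].
In Python, from cell import read_state, snapshot, get_calibration, sign_off, spot_in, cut_out, tip_of gives the robot as it stands.
- The arm moves only by the shell command python3 -m inch 'ROWS'. ROWS is JSON, a list that holds one entry, the list of rows, each a list of 7 numbers: the closure in counts, from 0 (fully open) to 255 (shut), then the shift along the tool's x, y, z in m, then the turn, a rotation vector about the tool's x, y, z in degrees. A call has exactly 5 rows; each row shifts and turns the commanded pose from where the row before left it, along the tool's axes as they then stand; what a row does not reach is not made up. A row lasts 1/8 s, in which the tool goes at most 62.5 mm and 10.7 degrees, less where a joint would pass 70% of its speed; a pose out of reach is approached as far as the arm can. A call is refused whole if a number of a shift passes 0.0625 or a number of a turn 10.7, either way. A call with a gripper value outside its range is refused whole. The fingers move at their own pace and stop on an object; the grip force is fixed at half the most. Time passes only in rows, so rows that do not move let the fingers close, or fill a call up. It gives the time, the measured TCP pose, the force and the opening at its end, in the units of the state.
- read_state(): the state, without advancing time (a new reading comes with each control period).
- snapshot(name): name is "side" or "top"; returns the picture (420x560x3 uint8, red, green, blue); there is no depth.
- get_calibration(name): a dict with "vfov" (degrees; the focal length in pixels is half the picture's height over the tangent of half this angle, whatever the lens; pixels are square), "cx", "cy" (the principal point, pixels), "xyz" and "attitude" of the camera in the world. Camera axes: x right, y down, z forward; pixel columns grow to the right and rows downward; lengths in m; the calibration is good to about 2 mm. A picture is of the moment at which its call begins. get_calibration takes no time and is no camera call.
- sign_off(): hands the job in, once; it reports no verdict.
Trained networks look in the newest picture that a camera, given by its name, has taken for a name from the list of things; names that differ only in an ending like _2 or _b are one class to them, and where a whole thing is asked for, a point or a joint stands for the part that bears it (a point fixed in the world has none). Each returns a list of dicts, best first, with "confidence" (0 to 1); they miss things now and then, are a little off and sometimes report something else, mostly with a low value. They report only what shows in the picture. A call takes as long as a camera call.
- spot_in(camera, target): "xyz" ([x, y, z] in m, in world coordinates, good to about 4 mm: the middle of the surface that is visible of it).
- cut_out(camera, target): "region" (420x560 bool, what is visible of it).
- tip_of(camera, target): "xyz" ([x, y, z] in m, in world coordinates, good to about 4 mm: a listed point, or the origin of a listed thing).
The state is a dict: "t": time; "qpos": joint angles; "qd": joint speeds; "tau": joint torques, N m; "ee_pos": TCP position; "eef_rot": TCP orientation; "contact_force": force on the tool from outside, world axes, zero at the start; "moment": the same for the moment, N m; "opening": opening from 0.0 (shut) to 1.0 (fully open).
Only numpy, scipy, OpenCV 4.12 (cv2) and the standard library are available. Lean on these libraries where they do the work, as an engineer would, in place of code of your own. Each camera call takes 0.05 s, during which the arm holds its last target. There are 200 camera calls.

### The job

Weigh the cast bar: set the empty steel weighing bowl on the balance's carrier and, pressing only lightly, turn it until its notched foot drops over the ribs and sits fully home, then let go of it. With your hand off the bowl press the oblong tare key down firmly for a moment and release it, and only then put the bar in the bowl and leave both there at rest. The balance is delicate: never load any part of it with more than 2 kg (20 N), do not press the round power key, and leave the other things where they are.

Things in the scene. Friction and masses are not known exactly. Their poses are not given: they have to be found in the camera images.
- balance: the electronic bench balance, fixed to the bench: grey housing 245 x 186 mm, on the left or right of the bench. Origin at bench level under the vertical axis of its pan carrier; its -x side is the front with the display and two keys. Housing top 46 mm up at the front, 51 mm under the carrier.
- carrier_axis (a point): centre of the carrier's disc, at the disc's top face (61 mm above the bench, unloaded); axes as the balance's, fixed to the housing. The carrier is an aluminium disc 90 mm across with a round boss in the middle and four straight ribs in a cross from the boss to the disc's edge, 5 mm wide, 6 mm high above the disc.
- boss_top (a point): top of the carrier's boss, on the axis, 12 mm above the disc: the boss is 36 mm across up to 6.5 mm above the disc and tapers to 25 mm at its top. Carrier and cross turn on this axis against 0.12 N m and stay put. The cross's angle is NOT in any pose: it starts 0.2 to 1.37 rad counter-clockwise (from above) off the balance's x and y axes and must be felt or seen.
- load (a joint): how far the sprung carrier has sunk, m: 0 unloaded, 0.001 for each 2.5 N of load, overload stop at 0.008 (20 N)
- bowl: the weighing bowl on the mat: plain steel, 90 g, round, 64 mm outside, 44 mm high, wall straight and grippable from 18 mm up. Origin at the centre of its underside, z up. Its lowest 14 mm are the foot: a ring 38 mm inside, 49 mm outside, cut by four notches 9 mm wide on the bowl's +x, -x, +y and -y axes. Fits over the boss with about 1 mm play all round.
- bowl_in (a point): centre of the bowl's inner floor, 17 mm above its origin; inside 58 mm across, 27 mm deep. With notches and ribs not in line the foot stands on the ribs, 6 mm too high. Turned until they are in line (within about 0.1 rad) it drops, and the foot stands on the disc, the bowl's origin at point carrier_axis (less the spring's sinking).
- tare_top (a point): centre of the top of the tare key, 52 mm above the bench, right of the display seen from the front: an oblong grey key 34 mm (along the balance's y) x 16 mm, standing 6 mm above the housing. It goes straight down on a spring, starting at 1.5 N, takes effect from 2.2 mm (5 N), meets its hard stop at 4 mm (7.5 N) and springs back.
- tare (a joint): travel of the tare key in m, 0 up, takes effect above 0.0022, hard stop at 0.004
- power (a joint): travel of the round power key in m (16 mm across, left of the display, 116 mm from the tare key's centre); leave it alone
- bar: the cast bar to be weighed: a plain pale metal block 38 x 14 x 12 mm (its x, y, z), 55 g, lying flat on the mat; origin at the centre of its underside
- mat: the cork bench mat, fixed, 270 x 220 x 4 mm; origin at the centre of its underside; the bowl, bar, crucible and ring blank start on top of it (4 mm above the bench)
- crucible: bystander: a white porcelain crucible cup, 52 mm across, 34 mm high, wall 4 mm; origin under its base
- blank: bystander: a plain ring blank lying flat, 25 mm outside, 7 mm high
- hammer: bystander: a bench hammer lying to the left
- brush: bystander: a bench brush lying at the far side
- flux: bystander: a squat jar, 52 mm across, 65 mm high, to the right
- mandrel: bystander: a tapered steel ring mandrel with wooden handle, 300 mm long, lying to the right

How it is judged:
By the outcome, as a careful person would: the job done as asked, in the order asked, and still so for the second after the job is handed in, with the robot touching nothing.
It also fails if it takes over 72 s, if anything falls off the work surface, if the arm or the gripper's body presses on something with over 40 N, if the wrist force passes 120 N, or if a joint passes its speed limit or range.

## Working session

There is one attempt and no reset: what is moved stays moved. The work goes in short steps, Python scripts to look and compute and a shell command to move; the robot and the scene stay as the last step left them, time stands still between calls to the robot, and variables do not carry over. Pictures are saved under pics/ and viewed, about 8 in all and at most 12, crops included, and the job is handed in when it is done.

```bash
mkdir -p pics; ls
python3 - <<'E'
from cell import *
import cv2,numpy as np
for c in("top","side"):
    im=snapshot(c);cv2.imwrite(f"pics/{c}0.png",im[:,:,::-1]);print(c,get_calibration(c))
    for t in("balance","carrier_axis","boss_top","tare_top","bowl","bar","bowl_in","crucible"):
        r=tip_of(c,t);print(c,t,[(np.round(d["xyz"],4).tolist(),round(d["confidence"],2)) for d in r[:2]])
s=read_state();print(s)
E
```

```text
pics
top {'vfov': 49.82683841809387, 'cx': 279.88855249892026, 'cy': 211.90436205283592, 'xyz': array([ 0.34640547, -0.02036527,  1.26038039]), 'attitude': array([-0.70342739,  0.70403931, -0.0696462 ,  0.06832251])}
top balance [([0.5593, -0.1479, 0.0008], 0.74), ([0.6566, -0.4301, -0.005], 0.61)]
top carrier_axis [([0.5607, -0.1554, 0.063], 0.73)]
top boss_top [([0.5575, -0.1458, 0.0689], 0.92)]
top tare_top [([0.4748, -0.2326, 0.0478], 0.54)]
top bowl [([0.6031, 0.2653, 0.0031], 0.57)]
top bar [([0.5049, 0.1516, 0.0073], 0.41), ([0.6038, 0.264, 0.0236], 0.37)]
top bowl_in [([0.6048, 0.2631, 0.0242], 0.65)]
top crucible [([0.6296, 0.1468, 0.0061], 0.8), ([0.5594, -0.1541, 0.0601], 0.48)]
side {'vfov': 56.30612835643307, 'cx': 280.92669268560735, 'cy': 207.18852718456483, 'xyz': array([0.05562838, 0.75759154, 0.59900855]), 'attitude': array([-0.2506196 ,  0.82555229, -0.48040393,  0.15768733])}
side balance [([0.5622, -0.1501, -0.002], 0.56)]
side carrier_axis [([0.5587, -0.1504, 0.0612], 0.83)]
side boss_top [([0.5605, -0.1514, 0.0751], 0.76)]
side tare_top [([0.4733, -0.2361, 0.05
[... 192 characters left out ...]
ble [([0.6341, 0.1511, 0.0069], 0.77)]
{'t': 0.9, 'qpos': array([-1.45297417e+00,  2.75879292e-01,  1.50486401e+00,  2.74859568e-05,
        1.36067134e+00, -1.21000357e-01]), 'qd': array([-0.00128063,  0.00078738, -0.00082446,  0.00010874,  0.00127604,
       -0.00010764]), 'tau': array([ 6.17886017e-04, -4.04448652e+01, -2.37498808e+01,  7.05444440e-02,
        2.47283973e-02, -5.28423300e-06]), 'ee_pos': array([ 0.13603486, -0.55874778,  0.18411921]), 'eef_rot': array([ 7.86305649e-01, -6.17837695e-01,  7.23543988e-05,  5.35460630e-05]), 'contact_force': array([-0.35076479, -0.40572661, -0.34641337]), 'moment': array([ 0.0198132 ,  0.00215668, -0.0061163 ]), 'opening': 0.9991290707161014}
```

```bash
cat > h.py <<'E'
import cv2,numpy as np
from scipy.spatial.transform import Rotation as R
from cell import *
def cam(c):
    k=get_calibration(c);f=210/np.tan(np.radians(k["vfov"])/2)
    return k,f,R.from_quat(k["attitude"]).as_matrix()
def proj(c,p):
    k,f,M=cam(c);q=(np.atleast_2d(p)-k["xyz"])@M;return np.c_[k["cx"]+f*q[:,0]/q[:,2],k["cy"]+f*q[:,1]/q[:,2]]
def back(c,uv,z):
    k,f,M=cam(c);uv=np.atleast_2d(uv).astype(float);d=np.c_[(uv[:,0]-k["cx"])/f,(uv[:,1]-k["cy"])/f,np.ones(len(uv))]@M.T
    return k["xyz"]+d*((z-k["xyz"][2])/d[:,2])[:,None]
def crop(im,p,w,h,s):
    x,y=int(p[0]-w/2),int(p[1]-h/2);print("crop origin",x,y,"scale",s)
    return cv2.resize(im[y:y+h,x:x+w],None,fx=s,fy=s,interpolation=cv2.INTER_CUBIC)
def delta(p,yaw=None):
    "tool-frame shift (mm) and turn to reach p; yaw = world angle of tool x"
    s=read_state();M=R.from_quat(s["eef_rot"]).as_matrix();y0=np.degrees(np.arctan2(M[1,0],M[0,0]))
    print("tcp",s["ee_pos"].round(4),"yaw",round(y0,2),"zaxis",M[:,2].round(3),"F",s["contact_force"].round(2),"t",round(s["t"],2),"open",round(s["opening"],3))
    print("tool shift mm",(M.T@(np.array(p)-s["ee_pos"])*1e3).round(1),"toolz turn deg",None if yaw is None else round(-((yaw-y0+90)%180-90),1))
E
python3 - <<'E'
from h import *
t=cv2.imread("pics/top0.png");s=cv2.imread("pics/side0.png")
def P(c,p): r=proj(c,p)[0];print(c,p,r.round(1));return r
a=crop(t,P("top",[.54,-.16,.06]),130,100,3)
b=crop(t,P("top",[.56,.2,.02]),130,100,3)
c=crop(s,P("side",[.54,-.16,.06]),130,100,3)
d=crop(s,P("side",[.56,.2,.02]),130,100,3)
cv2.imwrite("pics/a.png",np.vstack([np.hstack([a,b]),np.hstack([c,d])]))
E
```

```text
top [0.54, -0.16, 0.06] [331.  227.9]
crop origin 265 177 scale 3
top [0.56, 0.2, 0.02] [199.8 223.2]
crop origin 134 173 scale 3
side [0.54, -0.16, 0.06] [324.8 195.1]
crop origin 259 145 scale 3
side [0.56, 0.2, 0.02] [243.4 267.1]
crop origin 178 217 scale 3
```

View pics/a.png

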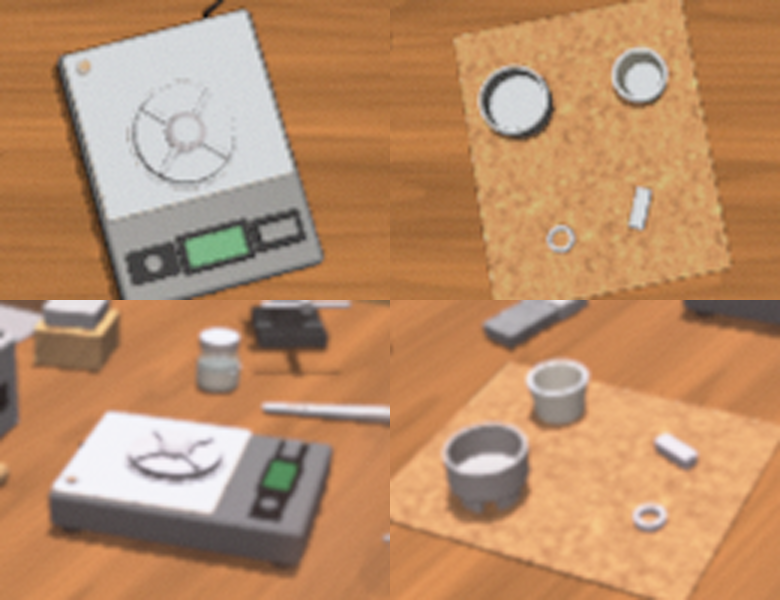

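View pics/top0.png

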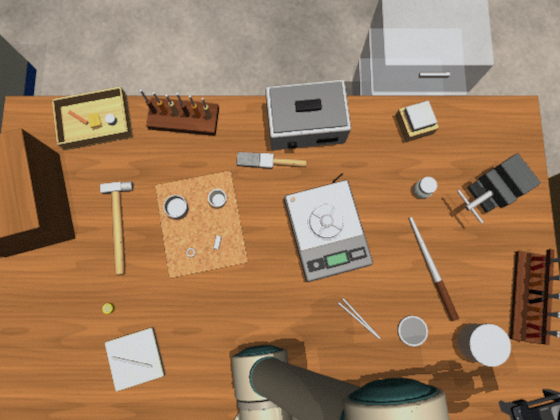

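Run:
```python
from h import *
b=back("top",[[326.7,220.7]],.073)[0];print("boss",b)
for z,uv in((.067,[(207,92),(163,170),(143,108),(225,153)]),):
    q=back("top",np.array(uv)/3+[265,177],z);v=q-back("top",[[326.7,220.7]],z);print("ribs",np.degrees(np.arctan2(v[:,1],v[:,0])).round(1))
print("tare",back("top",[[358,253.7]],.052),"power",back("top",[[316,264.7]],.052))
bw=back("top",[[175.7,206.7]],.048)[0];print("bowl",bw)
print("bar",back("top",[[217.3,242.3]],.016))
q=back("top",np.array([(250-5+7,187),(250-5-2,228)])/3+[134,173],.016);v=q[1]-q[0];print("bar ang",np.degrees(np.arctan2(v[1],v[0])))
m=np.vstack([cut_out("top","bar")[0]["region"]]);u=cv2.minAreaRect(np.argwhere(m)[:,::-1].astype(np.float32));print("bar rect",u,back("top",[u[0]],.016))
s=cv2.imread("pics/side0.png");
# bowl foot with projected angle ticks
p=proj("side",[.604,.264,.01])[0];im=crop(s,p,56,42,14)
o=np.array([int(p[0]-28),int(p[1]-21)])
c=np.array([bw[0],bw[1],0])
for a in range(-180,180,15):
    for r,z in((.0245,.004),(.032,.022)):
        w=c+[r*np.cos(np.radians(a)),r*np.sin(np.radians(a)),z]
        k=get_calibration("side")["xyz"]-w
        if k[0]*np.cos(np.radians(a))+k[1]*np.sin(np.radians(a))>0:
            x=(proj("side",w)[0]-o+.5)*14;cv2.circle(im,tuple(int(i) for i in x),3,(0,0,255),-1)
            if z<.01: cv2.putText(im,str(a),(int(x[0])-12,int(x[1])+18),0,.45,(0,0,255),1)
cv2.imwrite("pics/b.png",im)
```

```text
boss [ 0.55744914 -0.14756225  0.073     ]
ribs [ -29.8  149.8   60.6 -119.5]
tare [[ 0.47143323 -0.23170098  0.052     ]] power [[ 0.4422018  -0.11879156  0.052     ]]
bowl [0.60112781 0.26254665 0.048     ]
bar [[0.50708316 0.1505084  0.016     ]]
bar ang 169.13214711419837Traceback (most recent call last):
  File "<stdin>", line 9, in <module>
IndexError: list index out of range
```

Run:
```python
from h import *
bw=np.array([.6025,.264])
s=cv2.imread("pics/side0.png")
p=proj("side",[.604,.264,.01])[0];im=crop(s,p,56,42,14)
o=np.array([int(p[0]-28),int(p[1]-21)])
c=np.array([bw[0],bw[1],0])
for a in range(-180,180,15):
    for r,z in((.0245,.004),(.032,.022)):
        w=c+[r*np.cos(np.radians(a)),r*np.sin(np.radians(a)),z]
        k=get_calibration("side")["xyz"]-w
        if k[0]*np.cos(np.radians(a))+k[1]*np.sin(np.radians(a))>0:
            x=(proj("side",w)[0]-o+.5)*14;cv2.circle(im,tuple(int(i) for i in x),3,(0,0,255),-1)
            if z<.01: cv2.putText(im,str(a),(int(x[0])-12,int(x[1])+18),0,.45,(0,0,255),1)
cv2.imwrite("pics/b.png",im)
delta([.6025,.264,.16],105)
```

```text
crop origin 183 257 scale 14
tcp [ 0.136  -0.5587  0.1841] yaw -76.31 zaxis [-0. -0. -1.] F [-0.62  0.63  0.18] t 0.95 open 0.999
tool shift mm [-689.  -647.9   24. ] toolz turn deg -1.3
```

View pics/b.png

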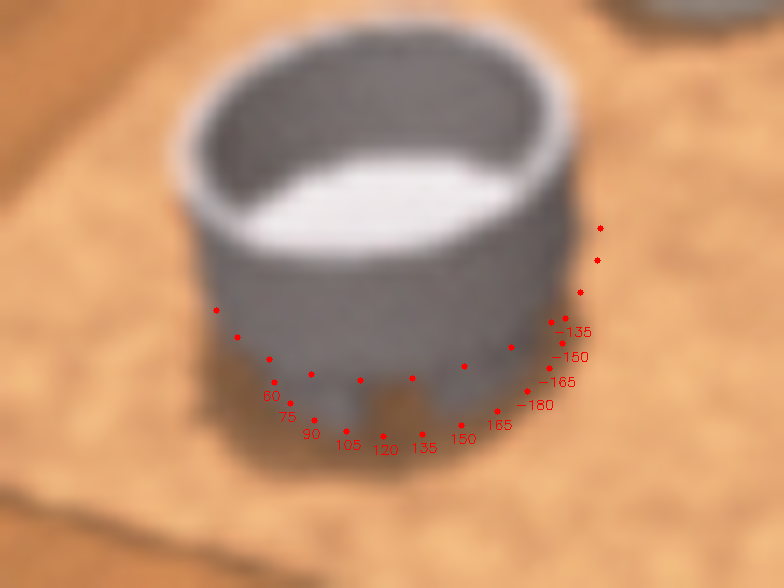

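```bash
python3 -m inch '[[[0,-0.043,-0.0405,0,0,0,0],[0,-0.043,-0.0405,0,0,0,0],[0,-0.043,-0.0405,0,0,0,0],[0,-0.043,-0.0405,0,0,0,0],[0,-0.043,-0.0405,0,0,0,0]]]' && python3 -m inch '[[[0,-0.043,-0.0405,0,0,0,0],[0,-0.043,-0.0405,0,0,0,0],[0,-0.043,-0.0405,0,0,0,0],[0,-0.043,-0.0405,0,0,0,0],[0,-0.043,-0.0405,0,0,0,0]]]' && python3 -m inch '[[[0,-0.043,-0.0405,0,0,0,0],[0,-0.043,-0.0405,0,0,0,0],[0,-0.043,-0.0405,0,0,0,0],[0,-0.043,-0.0405,0,0,0,0],[0,-0.043,-0.0405,0,0,0,0]]]'; python3 -c "
from h import *
delta([.603,.2645,.10],-76.3)"
```

```text
t: 1.58
ee_pos: [0.2826, -0.3003, 0.1843]
eef_rot: [0.786, -0.618, 0.001, 0.0]
contact_force: [0.5, -0.1, 0.3]
opening: 0.998
t: 2.2
ee_pos: [0.4287, -0.0434, 0.1845]
eef_rot: [0.786, -0.618, 0.001, -0.0]
contact_force: [1.0, -0.4, 0.1]
opening: 1.001
t: 2.82
ee_pos: [0.5746, 0.2136, 0.1841]
eef_rot: [0.786, -0.618, 0.0, -0.0]
contact_force: [0.6, -1.5, -0.2]
opening: 1.001
tcp [0.5746 0.2136 0.1841] yaw -76.29 zaxis [ 0.001 -0.    -1.   ] F [ 0.64 -1.47 -0.22] t 2.83 open 1.001
tool shift mm [-42.8 -39.7  84.1] toolz turn deg 0.0
```

```bash
python3 -m inch '[[[0,-0.0428,-0.0397,0,0,0,0],[0,0,0,0.042,0,0,0],[0,0,0,0.042,0,0,0],[0,0,0,0,0,0,0],[0,0,0,0,0,0,0]]]'
python3 - <<'E'
from h import *
delta([.603,.2645,.041],-76.3)
a=snapshot("top");b=snapshot("side")
A=crop(a,proj("top",[.603,.264,.05])[0],56,60,7);B=crop(b,proj("side",[.603,.264,.05])[0],56,60,7)
cv2.imwrite("pics/c.png",np.hstack([A,B])[:,:,::-1])
E
```

```text
t: 3.45
ee_pos: [0.6032, 0.2629, 0.1015]
eef_rot: [0.786, -0.618, 0.001, -0.001]
contact_force: [0.5, 0.2, 0.8]
opening: 1.001
tcp [0.6032 0.2629 0.1015] yaw -76.33 zaxis [ 0.002  0.001 -1.   ] F [0.48 0.23 0.81] t 3.45 open 1.001
tool shift mm [-1.6 -0.  60.5] toolz turn deg -0.0
crop origin 147 175 scale 7
crop origin 182 234 scale 7
```

View pics/c.png

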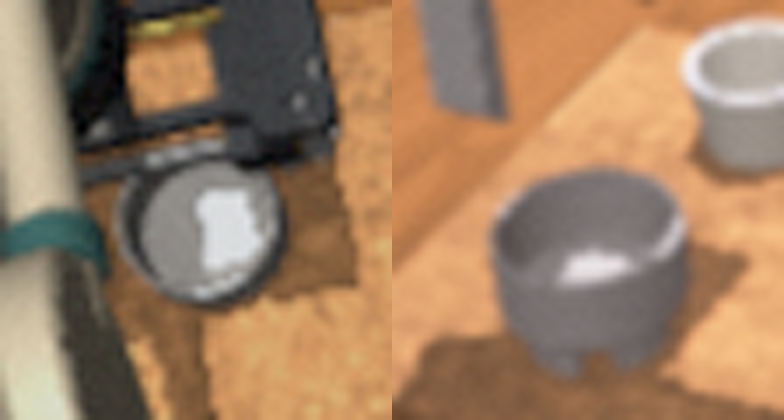

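Run:
```python
from h import *
s=read_state();M=R.from_quat(s["eef_rot"]).as_matrix()
for dx in(-.047,-.0595,.047,.0595):
    for dy in (-.008,.008):
        w=s["ee_pos"]+M@[dx,dy,.014];print(dx,dy,w.round(3),proj("side",w)[0].round(1),proj("top",w)[0].round(1))
```

```text
-0.047 -0.008 [0.601 0.311 0.089] [193.9 262.1] [154.1 203.8]
-0.047 0.008 [0.585 0.307 0.089] [200.4 263.6] [155.3 209.5]
-0.0595 -0.008 [0.598 0.323 0.089] [190.8 265.5] [149.5 204.9]
-0.0595 0.008 [0.582 0.319 0.089] [197.3 267. ] [150.6 210.6]
0.047 -0.008 [0.623 0.219 0.089] [215.4 238.9] [188.9 195.6]
0.047 0.008 [0.607 0.215 0.089] [221.5 240.2] [190.2 201.3]
0.0595 -0.008 [0.626 0.207 0.089] [218.  236.1] [193.6 194.5]
0.0595 0.008 [0.61  0.203 0.089] [224.  237.4] [194.8 200.2]
```

Run:
```python
from h import *
s=read_state();M=R.from_quat(s["eef_rot"]).as_matrix();print(s["ee_pos"],s["qpos"].round(3))
o=[]
for c in("side","top"):
    im=snapshot(c)[:,:,::-1].copy()
    for p in([-.047,0,.014],[.047,0,.014],[0,0,0],[0,0,-.083]):
        q=proj(c,s["ee_pos"]+M@p)[0];cv2.circle(im,(int(q[0]),int(q[1])),2,(0,0,255),-1)
    o.append(im[100:380,60:360] if c=="side" else im[100:380,60:360])
cv2.imwrite("pics/d.png",cv2.resize(np.hstack(o),None,fx=1.33,fy=1.33))
```

```text
[0.60381735 0.26293611 0.10255135] [ 0.305  0.448  1.444 -0.     1.245  1.638]
```

View pics/d.png

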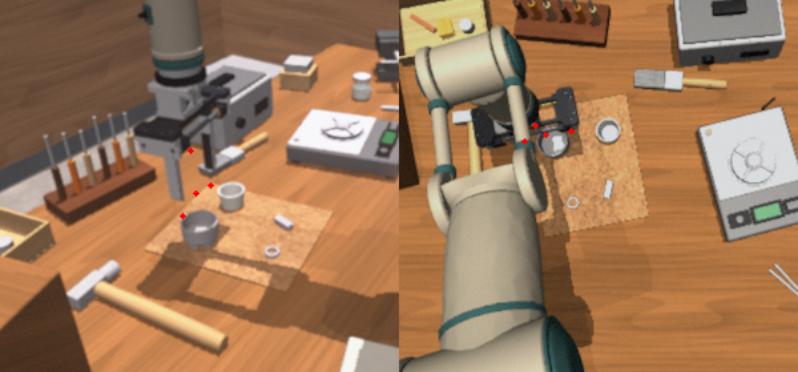

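Run:
```python
from h import *
s=read_state();M=R.from_quat(s["eef_rot"]).as_matrix()
o=[]
for c,ctr in(("side",(203,235)),("top",(172,190))):
    im=snapshot(c)[:,:,::-1];x0,y0=ctr[0]-40,ctr[1]-40
    z=cv2.resize(im[y0:y0+80,x0:x0+80],None,fx=5,fy=5,interpolation=cv2.INTER_CUBIC)
    for sx in(-1,1):
        for dx in(.047,.0595):
            for dz in(.014,-.03):
                q=(proj(c,s["ee_pos"]+M@[sx*dx,0,dz])[0]-[x0,y0]+.5)*5;cv2.circle(z,(int(q[0]),int(q[1])),3,(0,0,255),-1)
    o.append(z);print(x0,y0)
cv2.imwrite("pics/e.png",np.hstack(o))
```

```text
163 195
132 150
```

View pics/e.png

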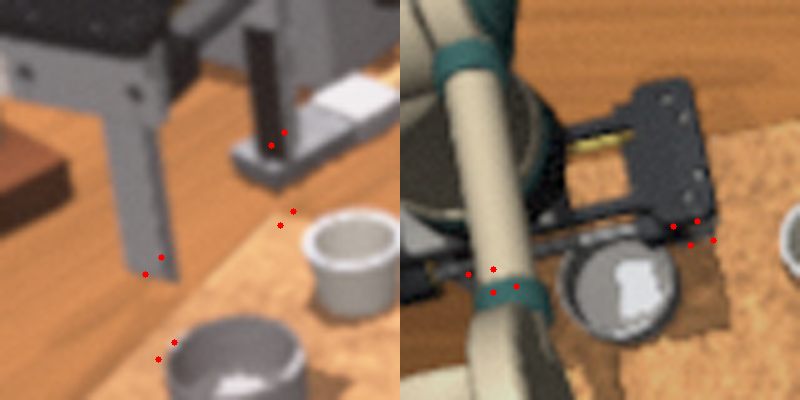

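Run:
```python
from h import *
from scipy.optimize import least_squares
s=read_state();M=R.from_quat(s["eef_rot"]).as_matrix()
T=lambda x:s["ee_pos"]+M@[x,0,.014]
obs=[("side",-.053,(193.4,250.4)),("side",.053,(217.4,226.6)),("top",.053,(191,197))]
f=lambda d:np.concatenate([proj(c,T(x)+d)[0]-o for c,x,o in obs])
r=least_squares(f,[0,0,0]);print(r.x,r.fun)
```

```text
[ 0.0008765  -0.00091017  0.03427393] [ 0.68054753  1.04556239  1.23181733 -0.646674   -1.23264215 -1.93321883]
```

```bash
python3 -m inch '[[[0,-0.0015,0,0.035,0,0,0],[0,0,0,0.02,0,0,0],[0,0,0,0.015,0,0,0],[0,0,0,0.006,0,0,0],[0,0,0,0,0,0,0]]]'
python3 - <<'E'
from h import *
s=read_state();M=R.from_quat(s["eef_rot"]).as_matrix()
delta([.603,.2645,.007])
im=snapshot("side")[:,:,::-1];x0,y0=160,220
z=cv2.resize(im[y0:y0+80,x0:x0+90],None,fx=5,fy=5,interpolation=cv2.INTER_CUBIC)
for dx in(-.047,.047):
  for dz,col in((0,(0,0,255)),(.034,(0,255,0))):
    q=(proj("side",s["ee_pos"]+[0,0,dz]+M@[dx,0,.014])[0]-[x0,y0]+.5)*5;cv2.circle(z,(int(q[0]),int(q[1])),3,col,-1)
cv2.imwrite("pics/f.png",z)
E
```

```text
t: 4.38
ee_pos: [0.602, 0.2641, 0.0241]
eef_rot: [0.786, -0.618, 0.0, -0.0]
contact_force: [-0.3, 0.3, 0.6]
opening: 1.002
tcp [0.602  0.2641 0.0241] yaw -76.32 zaxis [ 0. -0. -1.] F [-0.32  0.33  0.62] t 4.38 open 1.002
tool shift mm [-0.1 -1.  17.1] toolz turn deg None
```

View pics/f.png

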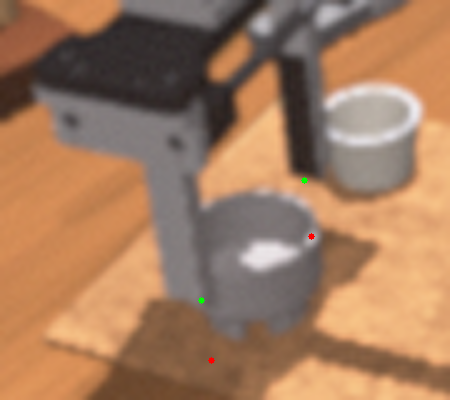

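```bash
python3 -m inch '[[[0,0,-0.001,0.008,0,0,0],[0,0,0,0.006,0,0,0],[0,0,0,0.003,0,0,0],[0,0,0,0,0,0,0],[255,0,0,0,0,0,0]]]'; python3 -m inch '[[[255,0,0,0,0,0,0],[255,0,0,0,0,0,0],[255,0,0,0,0,0,0],[255,0,0,0,0,0,0],[255,0,0,0,0,0,0]]]'
```

```text
t: 5.05
ee_pos: [0.6029, 0.2644, 0.0072]
eef_rot: [0.786, -0.618, 0.0, -0.0]
contact_force: [0.0, -0.0, -0.1]
opening: 0.924
t: 5.68
ee_pos: [0.6029, 0.2643, 0.0072]
eef_rot: [0.786, -0.618, 0.0, -0.0]
contact_force: [-0.4, -0.3, 0.7]
opening: 0.667
```

```bash
python3 -m inch '[[[255,0,0,-0.02,0,0,0],[255,0,0,-0.035,0,0,0],[255,0,0,-0.035,0,0,0],[255,0.0558,0.0202,0,0,0,0],[255,0.0558,0.0202,0,0,0,0]]]' && python3 -m inch '[[[255,0.0558,0.0202,0,0,0,0],[255,0.0558,0.0202,0,0,0,0],[255,0.0558,0.0202,0,0,0,0],[255,0.0558,0.0202,0,0,0,0],[255,0.0558,0.0202,0,0,0,0]]]' && python3 -m inch '[[[255,0,0,0,0,0,-9],[255,0,0,0,0,0,-9.2],[255,0,0,0,0,0,0],[255,0,0,0,0,0,0],[255,0,0,0,0,0,0]]]'
python3 - <<'E'
from h import *
s=read_state()
delta([.5585,-.149,.088],-58)
for c in("side","top"):
    im=snapshot(c);cv2.imwrite(f"pics/g_{c}.png",im[:,:,::-1])
    for t in("bowl","boss_top","carrier_axis","bowl_in"):
        print(c,t,[(np.round(d["xyz"],4).tolist(),round(d["confidence"],2)) for d in tip_of(c,t)[:2]])
im=cv2.imread("pics/g_side.png");w=np.array([.5585,-.149,.08]);p=proj("side",w)[0]
A=crop(im,p,60,60,9)
cv2.imwrite("pics/g.png",A)
E
```

```text
t: 6.3
ee_pos: [0.5898, 0.1457, 0.0973]
eef_rot: [0.787, -0.617, 0.0, -0.0]
contact_force: [0.8, -0.7, -1.7]
opening: 0.672
t: 6.92
ee_pos: [0.5572, -0.1504, 0.0969]
eef_rot: [0.786, -0.618, -0.0, -0.0]
contact_force: [1.3, -0.2, -1.9]
opening: 0.665
t: 7.55
ee_pos: [0.5578, -0.1483, 0.097]
eef_rot: [0.874, -0.486, -0.0, 0.0]
contact_force: [-0.0, -0.1, -0.8]
opening: 0.666
tcp [ 0.5578 -0.1483  0.097 ] yaw -58.16 zaxis [-0. -0. -1.] F [-0.01 -0.05 -0.84] t 7.55 open 0.666
tool shift mm [ 0.9 -0.3  9. ] toolz turn deg -0.2
side bowl [([0.5546, -0.1458, 0.0934], 0.61), ([0.479, 0.2258, 0.0032], 0.52)]
side boss_top [([0.5589, -0.1479, 0.076], 0.98)]
side carrier_axis [([0.5604, -0.1513, 0.061], 0.66), ([0.6322, 0.1519, 0.0056], 0.5)]
side bowl_in [([0.5592, -0.1452, 0.1139], 0.56)]
top bowl [([0.556, -0.1438, 0.0923], 0.5)]
top boss_top [([0.5587, -0.148, 0.0708], 0.87), ([0.6308, 0.1459, 0.0064], 0.32)]
top carrier_axis [([0.5602, -0.1532, 0.0614], 0.92)]
top bowl_in [([0.5591, -0.1462, 0.1134], 0.62)]
crop origin 287 159 scale 9
```

View pics/g.png

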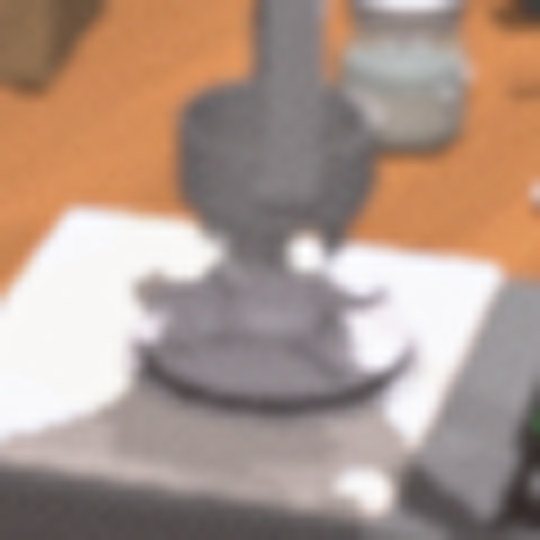

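```bash
python3 -m inch '[[[255,0.003,0,0.01,0,0,0],[255,0,0,0.006,0,0,0],[255,0,0,0.003,0,0,0],[255,0,0,0.001,0,0,0],[255,0,0,0,0,0,0]]]';  python3 -m inch '[[[255,0,0,0.0015,0,0,0],[255,0,0,0.0015,0,0,0],[255,0,0,0.0,0,0,0],[255,0,0,0,0,0,0],[255,0,0,0,0,0,0]]]'
```

```text
t: 8.68
ee_pos: [0.5594, -0.1512, 0.0771]
eef_rot: [0.874, -0.486, 0.0, 0.0]
contact_force: [-0.5, 0.1, -1.2]
opening: 0.667
t: 9.3
ee_pos: [0.5594, -0.1512, 0.0741]
eef_rot: [0.874, -0.486, 0.0, 0.0]
contact_force: [-0.5, -0.5, -0.8]
opening: 0.67
```

```bash
python3 -m inch '[[[255,0,0,0.0015,0,0,0],[255,0,0,0.0015,0,0,0],[255,0,0,0.0,0,0,0],[255,0,0,0,0,0,0],[255,0,0,0,0,0,0]]]';  python3 -m inch '[[[255,0,0,0.001,0,0,0],[255,0,0,0.001,0,0,0],[255,0,0,0.0,0,0,0],[255,0,0,0,0,0,0],[255,0,0,0,0,0,0]]]'
```

```text
t: 9.93
ee_pos: [0.5594, -0.1512, 0.0711]
eef_rot: [0.874, -0.486, 0.0, 0.0]
contact_force: [0.3, -0.2, -1.1]
opening: 0.665
t: 10.55
ee_pos: [0.5592, -0.1511, 0.069]
eef_rot: [0.874, -0.486, -0.0, 0.0]
contact_force: [0.9, -0.1, -1.2]
opening: 0.667
```

```bash
python3 -m inch '[[[255,0,0,0.001,0,0,0],[255,0,0,0.001,0,0,0],[255,0,0,0.0,0,0,0],[255,0,0,0,0,0,0],[255,0,0,0,0,0,0]]]'; python3 -c "
from h import *
s=read_state();print(s['contact_force'],s['moment'])"
```

```text
t: 11.18
ee_pos: [0.5592, -0.1511, 0.067]
eef_rot: [0.874, -0.486, -0.0, 0.0]
contact_force: [0.4, 0.3, -1.3]
opening: 0.672
[ 0.39594444  0.30232713 -1.26676752] [0.15240019 0.04850401 0.00433414]
```

```bash
python3 -m inch '[[[255,0,0,0.001,0,0,0],[255,0,0,0.001,0,0,0],[255,0,0,0.0,0,0,0],[255,0,0,0,0,0,0],[255,0,0,0,0,0,0]]]';python3 -m inch '[[[255,0,0,0.001,0,0,0],[255,0,0,0.0,0,0,0],[255,0,0,0.0,0,0,0],[255,0,0,0,0,0,0],[255,0,0,0,0,0,0]]]'
python3 - <<'E'
from h import *
s=read_state();print(s['contact_force'],s['moment'])
for c in("side","top"):
    im=snapshot(c);cv2.imwrite(f"pics/h_{c}.png",im[:,:,::-1])
    for t in("bowl","bowl_in"):
        print(c,t,[(np.round(d["xyz"],4).tolist(),round(d["confidence"],2)) for d in tip_of(c,t)[:2]])
cv2.imwrite("pics/h.png",crop(cv2.imread("pics/h_side.png"),proj("side",[.5585,-.149,.08])[0],60,60,9))
E
```

```text
t: 11.8
ee_pos: [0.5593, -0.1511, 0.065]
eef_rot: [0.874, -0.486, -0.0, 0.0]
contact_force: [-0.9, 0.2, -0.7]
opening: 0.67
t: 12.42
ee_pos: [0.5593, -0.1511, 0.0641]
eef_rot: [0.874, -0.486, -0.0, 0.0]
contact_force: [-0.5, 1.5, -0.4]
opening: 0.668
[-0.46613441  1.5332738  -0.39312304] [0.2483422  0.20721139 0.01757337]
side bowl [([0.56, -0.1466, 0.0598], 0.52)]
side bowl_in [([0.5603, -0.1486, 0.0783], 0.49)]
top bowl [([0.5615, -0.144, 0.0631], 0.55)]
top bowl_in [([0.5588, -0.1498, 0.0801], 0.38)]
crop origin 287 159 scale 9
```

View pics/h.png

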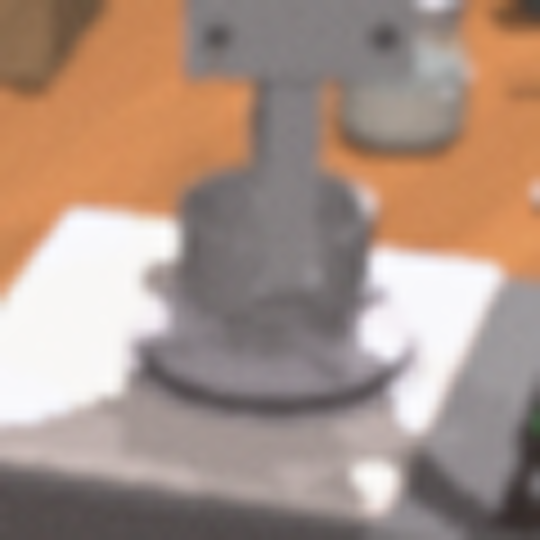

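```bash
python3 -m inch '[[[255,0,0,0.001,0,0,0],[255,0,0,0.0,0,0,0],[255,0,0,0.0,0,0,0],[255,0,0,0,0,0,0],[255,0,0,0,0,0,0]]]'; python3 -m inch '[[[255,0,0,0.001,0,0,0],[255,0,0,0.0,0,0,0],[255,0,0,0.0,0,0,0],[255,0,0,0,0,0,0],[255,0,0,0,0,0,0]]]'
```

```text
t: 13.35
ee_pos: [0.5593, -0.1511, 0.0631]
eef_rot: [0.874, -0.486, 0.0, 0.0]
contact_force: [-1.7, 1.5, 2.5]
opening: 0.671
t: 13.98
ee_pos: [0.5594, -0.1512, 0.0622]
eef_rot: [0.874, -0.486, 0.0, 0.0]
contact_force: [-2.0, 2.5, 3.9]
opening: 0.668
```

```bash
python3 -m inch '[[[0,0,0,0,0,0,0],[0,0,0,0,0,0,0],[0,0,0,0,0,0,0],[0,0,0,0,0,0,0],[0,0,0,0,0,0,0]]]'; python3 -m inch '[[[0,0,0,-0.005,0,0,0],[0,0,0,-0.025,0,0,0],[0,0,0,-0.03,0,0,0],[255,0.012,0.0586,0,0,0,0],[255,0.012,0.0586,0,0,0,0]]]';  python3 -m inch '[[[255,0,0,0,0,0,8.7],[255,0,0,0,0,0,8.6],[255,0,0,0,0,0,0],[255,0,0,0,0,0,0],[255,0,0,0,0,0,0]]]'
python3 - <<'E'
from h import *
delta([.4725,-.233,.035],-75.5)
for c in("side","top"):
    im=snapshot(c);cv2.imwrite(f"pics/i_{c}.png",im[:,:,::-1])
    for t in("bowl","bowl_in","tare_top"):
        print(c,t,[(np.round(d["xyz"],4).tolist(),round(d["confidence"],2)) for d in tip_of(c,t)[:2]])
A=crop(cv2.imread("pics/i_side.png"),proj("side",[.54,-.15,.08])[0],100,90,6)
cv2.imwrite("pics/i.png",A)
E
```

```text
t: 14.6
ee_pos: [0.5594, -0.1513, 0.062]
eef_rot: [0.874, -0.486, 0.0, 0.0]
contact_force: [0.1, -0.7, 0.8]
opening: 0.996
t: 15.22
ee_pos: [0.4724, -0.2343, 0.123]
eef_rot: [0.875, -0.485, 0.001, 0.0]
contact_force: [-0.6, -1.4, 0.7]
opening: 0.822
t: 15.85
ee_pos: [0.4727, -0.2333, 0.1221]
eef_rot: [0.792, -0.611, 0.0, 0.0]
contact_force: [0.3, -0.6, -1.1]
opening: 0.289
tcp [ 0.4727 -0.2333  0.1221] yaw -75.33 zaxis [ 0. -0. -1.] F [ 0.35 -0.57 -1.14] t 15.85 open 0.289
tool shift mm [-0.3  0.1 87.1] toolz turn deg 0.2
side bowl [([0.5612, -0.1484, 0.0582], 0.61)]
side bowl_in [([0.5617, -0.149, 0.0772], 0.91)]
side tare_top [([0.4747, -0.2323, 0.0548], 0.62)]
top bowl [([0.5607, -0.1483, 0.0625], 0.62)]
top bowl_in [([0.5603, -0.1542, 0.0777], 0.71)]
top tare_top [([0.5632, -0.1565, 0.0625], 0.5)]
crop origin 273 145 scale 6
```

View pics/i.png

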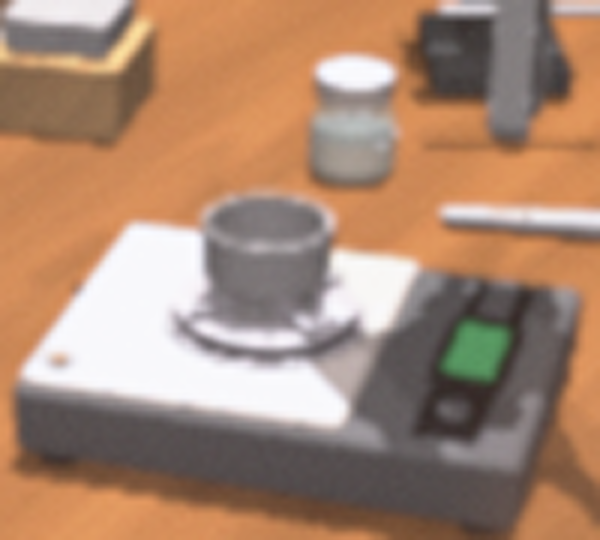

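```bash
python3 -m inch '[[[255,0,0,0.03,0,0,0],[255,0,0,0.03,0,0,0],[255,0,0,0.018,0,0,0],[255,0,0,0.002,0,0,0],[255,0,0,0,0,0,0]]]'; python3 -m inch '[[[255,0,0,0.0015,0,0,0],[255,0,0,0.0015,0,0,0],[255,0,0,0.0015,0,0,0],[255,0,0,0.0015,0,0,0],[255,0,0,0,0,0,0]]]'; python3 -m inch '[[[255,0,0,0.0015,0,0,0],[255,0,0,0.0015,0,0,0],[255,0,0,0,0,0,0],[255,0,0,0,0,0,0],[255,0,0,0,0,0,0]]]'
```

```text
t: 16.88
ee_pos: [0.4729, -0.2338, 0.0425]
eef_rot: [0.791, -0.612, 0.0, 0.0]
contact_force: [0.2, -1.0, 0.7]
opening: 0.007
t: 17.5
ee_pos: [0.4724, -0.2334, 0.0359]
eef_rot: [0.791, -0.612, -0.0, 0.0]
contact_force: [0.5, 0.7, 0.3]
opening: 0.006
t: 18.12
ee_pos: [0.4726, -0.2335, 0.0331]
eef_rot: [0.791, -0.612, 0.0, 0.0]
contact_force: [0.2, 0.3, -0.9]
opening: 0.004
```

```bash
python3 -m inch '[[[255,0,0,0.001,0,0,0],[255,0,0,0.001,0,0,0],[255,0,0,0,0,0,0],[255,0,0,0,0,0,0],[255,0,0,0,0,0,0]]]'; python3 -m inch '[[[255,0,0,0.001,0,0,0],[255,0,0,0,0,0,0],[255,0,0,0,0,0,0],[255,0,0,0,0,0,0],[255,0,0,0,0,0,0]]]'
```

```text
t: 18.75
ee_pos: [0.4725, -0.2334, 0.0311]
eef_rot: [0.791, -0.612, 0.0, 0.0]
contact_force: [0.0, -0.6, -0.6]
opening: 0.006
t: 19.38
ee_pos: [0.4726, -0.2335, 0.0301]
eef_rot: [0.791, -0.612, 0.0, 0.0]
contact_force: [0.0, 0.1, 2.2]
opening: 0.005
```

```bash
python3 -m inch '[[[255,0,0,0.0015,0,0,0],[255,0,0,0.001,0,0,0],[255,0,0,0,0,0,0],[255,0,0,0,0,0,0],[255,0,0,0,0,0,0]]]';  python3 -m inch '[[[255,0,0,0.0005,0,0,0],[255,0,0,0.0,0,0,0],[255,0,0,0,0,0,0],[255,0,0,0,0,0,0],[255,0,0,0,0,0,0]]]'
```

```text
t: 20.0
ee_pos: [0.4726, -0.2335, 0.0279]
eef_rot: [0.791, -0.612, 0.0, 0.0]
contact_force: [-1.1, 0.1, 5.4]
opening: 0.011
t: 20.62
ee_pos: [0.4726, -0.2335, 0.0275]
eef_rot: [0.791, -0.612, 0.0, 0.0]
contact_force: [-0.8, 0.8, 6.9]
opening: 0.01
```

```bash
python3 -m inch '[[[255,0,0,0.0004,0,0,0],[255,0,0,0.0,0,0,0],[255,0,0,0,0,0,0],[255,0,0,0,0,0,0],[255,0,0,-0.004,0,0,0]]]';  python3 -m inch '[[[255,0,0,-0.02,0,0,0],[255,0,0,-0.035,0,0,0],[255,0,0,-0.035,0,0,0],[150,-0.0519,-0.0186,0,0,0,0],[150,-0.0519,-0.0186,0,0,0,0]]]'; python3 -m inch '[[[150,-0.0519,-0.0186,0,0,0,0],[150,-0.0519,-0.0186,0,0,0,0],[150,-0.0519,-0.0186,0,0,0,0],[150,-0.0519,-0.0186,0,0,0,0],[150,-0.0519,-0.0186,0,0,0,0]]]'; python3 -m inch '[[[150,0,0,0,0,0,8.6],[150,0,0,0,0,0,8.5],[150,0,0,0,0,0,8.5],[150,0,0,0.03,0,0,0],[150,0,0,0,0,0,0]]]'
python3 - <<'E'
from h import *
s=read_state();M=R.from_quat(s["eef_rot"]).as_matrix()
delta([.507,.151,0],-101)
for c in("side","top"):
    im=snapshot(c);cv2.imwrite(f"pics/j_{c}.png",im[:,:,::-1])
    print(c,[(np.round(d["xyz"],4).tolist(),round(d["confidence"],2)) for d in tip_of(c,"bar")[:2]])
x0,y0=215,225
z=cv2.resize(cv2.imread("pics/j_side.png")[y0:y0+80,x0:x0+100],None,fx=6,fy=6,interpolation=cv2.INTER_CUBIC)
for a in(-.007,.007):
  for b in (-.019,.019):
    w=np.array([.507,.151,.016])+[*(M@[a,b,0])[:2],0]
    q=(proj("side",w)[0]-[x0,y0]+.5)*6;cv2.circle(z,(int(q[0]),int(q[1])),3,(0,0,255),-1)
cv2.imwrite("pics/j.png",z)
E
```

```text
t: 21.25
ee_pos: [0.4726, -0.2335, 0.0308]
eef_rot: [0.791, -0.612, 0.0, 0.0]
contact_force: [-0.5, -0.4, 1.4]
opening: 0.005
t: 21.88
ee_pos: [0.4827, -0.123, 0.1207]
eef_rot: [0.79, -0.613, 0.0, -0.0]
contact_force: [0.0, -1.1, -0.2]
opening: 0.184
t: 22.5
ee_pos: [0.5069, 0.1527, 0.1202]
eef_rot: [0.791, -0.612, 0.0, 0.0]
contact_force: [1.3, -0.2, 0.4]
opening: 0.412
t: 23.12
ee_pos: [0.5048, 0.1506, 0.0885]
eef_rot: [-0.636, 0.772, 0.001, -0.002]
contact_force: [0.5, -0.7, -0.9]
opening: 0.412
tcp [0.5048 0.1506 0.0885] yaw -101.01 zaxis [-0.005 -0.001 -1.   ] F [ 0.52 -0.72 -0.89] t 23.12 open 0.412
tool shift mm [-1.  -2.5 88.5] toolz turn deg -0.0
side [([0.5106, 0.1515, 0.0038], 0.66), ([0.5598, -0.1507, 0.0607], 0.52)]
top [([0.4207, -0.4521, 0.0001], 0.66)]
```

View pics/j.png

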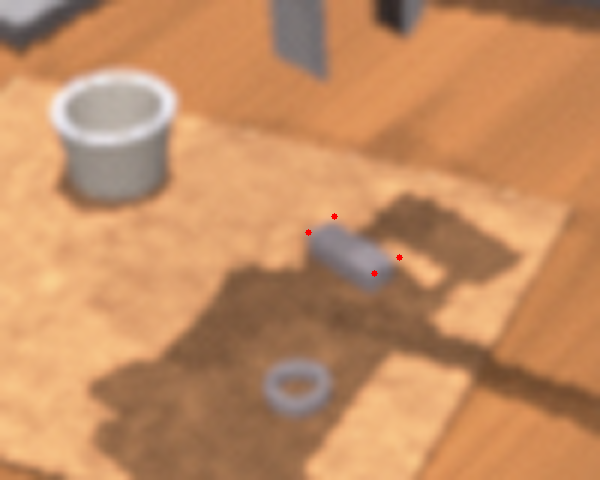

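```bash
python3 -m inch '[[[150,-0.0005,-0.001,0.035,0,0,0],[150,0,0,0.035,0,0,0],[150,0,0,0.022,0,0,0],[150,0,0,0.002,0,0,0],[150,0,0,0,0,0,0]]]'; python3 -c "
from h import *
delta([.507,.151,-.0145],-101)"
```

```text
t: 23.95
ee_pos: [0.5092, 0.1514, -0.0023]
eef_rot: [-0.636, 0.772, -0.001, 0.001]
contact_force: [-0.7, 0.1, 0.4]
opening: 0.413
tcp [ 0.5092  0.1514 -0.0023] yaw -101.02 zaxis [ 0.002  0.    -1.   ] F [-0.7   0.13  0.43] t 23.95 open 0.413
tool shift mm [ 0.8  2.2 12.2] toolz turn deg -0.0
```

```bash
python3 -m inch '[[[150,0,0.001,0.006,0,0,0],[150,0,0,0.004,0,0,0],[150,0,0,0.001,0,0,0],[150,0,0,0,0,0,0],[255,0,0,0,0,0,0]]]';python3 -m inch '[[[255,0,0,0,0,0,0],[255,0,0,0,0,0,0],[255,0,0,0,0,0,0],[255,0,0,0,0,0,0],[255,0,0,0,0,0,0]]]'
```

```text
t: 24.58
ee_pos: [0.5073, 0.1514, -0.0143]
eef_rot: [-0.636, 0.772, -0.0, 0.0]
contact_force: [0.1, 1.1, 0.6]
opening: 0.341
t: 25.2
ee_pos: [0.5072, 0.1514, -0.0143]
eef_rot: [-0.636, 0.772, -0.0, 0.0]
contact_force: [-0.2, -0.5, 0.7]
opening: 0.145
```

```bash
python3 -m inch '[[[255,0,0,-0.015,0,0,0],[255,0,0,-0.035,0,0,0],[255,0,0,-0.04,0,0,0],[255,0,0,-0.035,0,0,0],[255,0,0,0,0,0,0]]]';python3 -m inch '[[[255,0.0572,-0.0218,0,0,0,0],[255,0.0572,-0.0218,0,0,0,0],[255,0.0572,-0.0218,0,0,0,0],[255,0.0572,-0.0218,0,0,0,0],[255,0.0572,-0.0218,0,0,0,0]]]';python3 -m inch '[[[255,0,0,0,0,0,0],[255,0,0,0,0,0,0],[255,0,0,0,0,0,0],[255,0,0,0,0,0,0],[255,0,0,0,0,0,0]]]'
python3 - <<'E'
from h import *
delta([.5598,-.150,.062],-101)
for c in("side","top"):
    im=snapshot(c);cv2.imwrite(f"pics/k_{c}.png",im[:,:,::-1])
    for t in("bowl","bowl_in","bar"):print(c,t,[(np.round(d["xyz"],4).tolist(),round(d["confidence"],2)) for d in tip_of(c,t)[:2]])
cv2.imwrite("pics/k.png",np.hstack([crop(cv2.imread(f"pics/k_{c}.png"),proj(c,[.5595,-.15,.1])[0],60,60,6) for c in("side","top")]))
E
```

```text
t: 25.82
ee_pos: [0.5096, 0.1519, 0.1142]
eef_rot: [-0.636, 0.772, -0.002, 0.003]
contact_force: [0.1, 0.2, -1.2]
opening: 0.145
t: 26.45
ee_pos: [0.5586, -0.1517, 0.1093]
eef_rot: [-0.636, 0.772, 0.001, -0.0]
contact_force: [0.6, -0.2, -1.1]
opening: 0.145
t: 27.08
ee_pos: [0.5595, -0.1492, 0.1109]
eef_rot: [-0.637, 0.771, -0.0, 0.0]
contact_force: [0.1, -0.1, -0.7]
opening: 0.143
tcp [ 0.5595 -0.1492  0.1109] yaw -100.93 zaxis [ 0. -0. -1.] F [ 0.07 -0.09 -0.74] t 27.07 open 0.143
tool shift mm [ 0.8 -0.4 48.9] toolz turn deg 0.1
side bowl [([0.5583, -0.151, 0.0571], 0.76), ([0.5578, -0.1485, 0.0802], 0.2)]
side bowl_in [([0.5619, -0.1511, 0.0798], 0.79)]
side bar [([0.5602, -0.1489, 0.1319], 0.42)]
top bowl [([0.557, -0.1482, 0.0617], 0.6)]
top bowl_in [([0.5572, -0.1486, 0.0768], 0.53)]
top bar []
crop origin 287 152 scale 6
crop origin 298 188 scale 6
```

View pics/k.png

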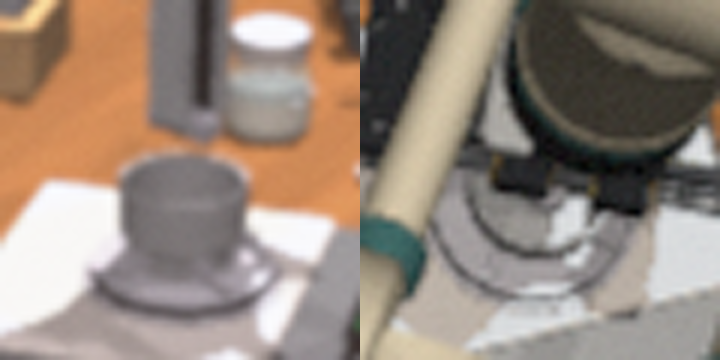

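```bash
python3 -m inch '[[[255,0.0005,0,0.02,0,0,0],[255,0,0,0.015,0,0,0],[255,0,0,0.009,0,0,0],[255,0,0,0.002,0,0,0],[255,0,0,0,0,0,0]]]';python3 -m inch '[[[255,0,0,0.001,0,0,0],[255,0,0,0.001,0,0,0],[255,0,0,0,0,0,0],[255,0,0,0,0,0,0],[255,0,0,0,0,0,0]]]'
```

```text
t: 28.1
ee_pos: [0.5597, -0.1507, 0.0648]
eef_rot: [-0.636, 0.772, -0.0, 0.0]
contact_force: [-1.7, 0.2, -0.5]
opening: 0.146
t: 28.72
ee_pos: [0.5594, -0.1507, 0.0627]
eef_rot: [-0.636, 0.772, -0.0, 0.0]
contact_force: [-0.9, 0.9, -0.6]
opening: 0.141
```

```bash
python3 -m inch '[[[255,0,0,0.001,0,0,0],[255,0,0,0.001,0,0,0],[255,0,0,0.0005,0,0,0],[255,0,0,0,0,0,0],[255,0,0,0,0,0,0]]]';python3 -m inch '[[[205,0,0,0,0,0,0],[205,0,0,0,0,0,0],[205,0,0,0,0,0,0],[205,0,0,0,0,0,0],[205,0,0,0,0,0,0]]]'
```

```text
t: 29.35
ee_pos: [0.5594, -0.1506, 0.0601]
eef_rot: [-0.636, 0.772, -0.0, -0.0]
contact_force: [-0.8, 0.8, -0.7]
opening: 0.141
t: 29.98
ee_pos: [0.5594, -0.1506, 0.0602]
eef_rot: [-0.636, 0.772, -0.0, 0.0]
contact_force: [0.8, 0.8, -0.6]
opening: 0.197
```

```bash
python3 -m inch '[[[205,0,0,-0.006,0,0,0],[205,0,0,-0.02,0,0,0],[205,0,0,-0.035,0,0,0],[205,0,0,-0.04,0,0,0],[205,0,0,-0.03,0,0,0]]]';python3 -m inch '[[[205,-0.05,0.02,0,0,0,0],[205,-0.05,0.02,0,0,0,0],[205,-0.05,0.02,0,0,0,0],[205,0,0,0,0,0,0],[205,0,0,0,0,0,0]]]';  python3 - <<'E'
from h import *
delta([.5598,-.150,.062],-101)
for c in("side","top"):
    im=snapshot(c);cv2.imwrite(f"pics/l_{c}.png",im[:,:,::-1])
    for t in("bowl","bowl_in","bar","blank","crucible"):print(c,t,[(np.round(d["xyz"],4).tolist(),round(d["confidence"],2)) for d in tip_of(c,t)[:2]])
cv2.imwrite("pics/l.png",np.hstack([crop(cv2.imread(f"pics/l_{c}.png"),proj(c,[.5595,-.15,.09])[0],64,64,6) for c in("side","top")]))
E
```

```text
t: 30.6
ee_pos: [0.5599, -0.1508, 0.1935]
eef_rot: [-0.636, 0.772, -0.001, 0.001]
contact_force: [1.2, 0.1, -0.6]
opening: 0.197
t: 31.22
ee_pos: [0.5295, 0.0077, 0.1916]
eef_rot: [-0.636, 0.771, -0.001, 0.0]
contact_force: [0.5, 0.7, 0.9]
opening: 0.198
tcp [0.5295 0.0077 0.1916] yaw -100.97 zaxis [ 0.001 -0.001 -1.   ] F [0.46 0.68 0.86] t 31.23 open 0.198
tool shift mm [148.9 -59.6 129.8] toolz turn deg 0.0
side bowl [([0.5578, -0.1474, 0.0583], 0.79), ([0.747, 0.0001, -0.0027], 0.69)]
side bowl_in [([0.5578, -0.1508, 0.079], 0.57)]
side bar []
side blank [([0.4813, 0.224, 0.0066], 0.57)]
side crucible [([0.6335, 0.149, 0.008], 0.59)]
top bowl [([0.5581, -0.1468, 0.0618], 0.8), ([0.6556, -0.4299, -0.0011], 0.18)]
top bowl_in [([0.5582, -0.1516, 0.0805], 0.82)]
top bar [([0.5601, -0.1501, 0.0777], 0.61)]
top blank [([0.4794, 0.2227, 0.0031], 0.59)]
top crucible [([0.6329, 0.1464, 0.005], 0.58)]
crop origin 285 153 scale 6
crop origin 296 186 scale 6
```

```bash
python3 -c "
from cell import *
print(sign_off())"
```

```text
the job is handed in; nothing more can be done
None
```

The job is handed in at about 31 s of the 72 s allowed. The bowl is seated, the balance was tared with the hand off the bowl, and the bar is in the bowl.

- **Seating the bowl:** I estimated the rib and notch angles from the pictures and turned the bowl 18° in the air before lowering it. It dropped over the ribs without needing a search. The first firm contact came at disc height, and my press read 4–5 N, about 6 N at most with lateral forces.
- **Tare:** I pressed the key about 3 mm; the last reading was about 7 N, so past its 5 N switching point. I then released it, before touching the bar.
- **Bar:** I set it down about 1 mm above the bowl floor and opened the fingers only slightly to let go.

**Last checks:**
- The bowl origin was located at z about 0.058–0.062 m and its floor at about 0.079–0.080 m, which matches fully home. Not home would be 6 mm higher.
- The top camera found the bar inside the bowl, at (0.560, −0.150, 0.078).
- The crucible was where it started. The ring blank was only located at the end, so I have no start reading from the networks to compare it with. I did not recheck the other bystanders.
- The gripper was clear and touching nothing.

**What failed or disagreed:**
- The reported TCP height put the fingertips 34 mm lower than the cameras showed. Contact confirmed the cameras to within about 2 mm, so I worked to that offset.
- The side camera did not find the bar in the last picture.
- The viewer's limit of 12 pictures was used up, so I did not look at the final picture myself.
- I did not read the display, so the tare rests on the measured force and travel.

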